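Stand the fallen sample stands back up

TASK

Two of the three finish-sample stands have been knocked over onto their backs. Stand each of the two upright on its foot again, where it lies, by pushing its raised foot over with the fingertips; do not lift or carry it. Leave the stand that is still up, the loose black club head lying between the two fallen ones and the dark abrasive block where they are, and end clear of everything.

Things in the scene. Friction and masses are not known exactly. Their poses are not given: they have to be found in the camera images.
- stand_a: Fallen stand with red, yellow, blue and green chips; loose, 0.45 kg. L-shaped: dark steel foot 64 deep, 90 wide, 10 thick; grey panel 90 wide, 4 thick, square to the foot at its rear edge, top edge 100 mm above the underside. Origin: centre of the foot's underside; z runs up the panel, -x is its front (foot spans x = -32 to 32 mm, panel x = 28 to 32), y its width.
- stand_b: Second fallen stand: brass, copper, black and aluminium chips; shape, weight, axes as stand_a. At the start both lie on their backs: panel flat on the table, chips up, own z axis level and pointing roughly away from the robot (within 0.5 rad); the foot is on its rear edge like a wall 64 mm high at the end nearer the robot, its underside facing the robot.
- stand_c: The third stand, same shape and axes, standing upright farther back (z axis up, chips white, black, red and aluminium): leave it alone.
- stand_a_heel (a point): Middle of the rear bottom edge of stand_a's foot, 32 mm to the origin's +x; on the table whether the stand lies or stands. Pushed level with about 1 to 2 N near the foot's top, from the panel's side along the stand's own -z, the stand turns over this edge, balances at some 30 degrees, then drops onto its foot, the panel swinging up behind the fingers.
- stand_b_heel (a point): The same point of stand_b, which behaves alike. A stood-up stand has its foot reaching 64 mm from this edge towards the side it was pushed to, and its panel directly over this edge, 100 mm high.
- loose_head: Loose black golf club head, 70 x 119 x 50 mm, 0.2 kg, lying between the two fallen stands with its long side roughly fore and aft: leave it alone. Origin: under its centre, at the table; its own y axis is its long side.
- sand_block: Loose dark grey abrasive block, 34 x 68 x 24 mm, behind the fallen stands: leave it alone. Origin: centre of its underside.

How it is judged (in metres and radians):
At the end, for the whole second after the job is handed in: Both fallen stands stand upright (within 0.08 rad) on their feet on the table, at rest, the rear edge of each foot within 80 mm of where it was at the start; the third stand still stands (angle between each of stand_a, stand_b, stand_c's own z axis and vertical below 0.08 rad and height (world z) of each of stand_a_heel, stand_b_heel below 0.005 m and distance of each of stand_a_heel, stand_b_heel from where it was at the start of the episode below 0.08 m and linear speed of each of stand_a, stand_b below 0.02 m/s); the robot touches nothing.
It fails at once if A fallen stand is lifted: the rear edge of its foot rises more than 25 mm off the table (height (world z) of any of stand_a_heel, stand_b_heel above 0.025 m).
It fails at once if The third stand, the club head or the abrasive block is moved more than 20 mm (distance of any of stand_c, loose_head, sand_block from where it was at the start of the episode above 0.02 m).
It also fails if it takes over 48 s, if anything falls off the work surface, if the arm or the gripper's body presses on something with over 40 N, if the wrist force passes 120 N, or if a joint passes its speed limit or range.

ROBOT

A 6-joint arm with a two-finger parallel gripper is mounted at the origin on a cart in front of the work surface, level with it; the furniture and walls round the work are solid. World frame = base frame: x ahead of the robot, y to its left, z up, the work surface at z = 0. Lengths are in mm, angles in rad, forces in N, time in s.
With the tool pointing down it reaches from about 225 to 725 mm from the base axis. Payload 3.1 kg.
Tool frame: the origin (TCP) lies midway between the tips of the shut fingers; the grasp point (between the pads) lies 19 mm behind it; z points along the fingers, y is the line along which they close (so a half turn about z gives the same grasp; the last joint's range is limited). The gripper opens to 85 mm and grips with 20 to 120 N. Pads are 22 mm wide; open, the fingers measure 114 mm over their backs; the gripper's body (76 mm by 85 mm) begins 54 mm behind the grasp point. The pads swing forward as they close: fully open they stand 13 mm farther back than shut.
Start: joints at [0.98, 0.048, 0.099, 1.622, 0, 1.443], TCP at [234.395, 469.762, 231.312] pointing down, gripper open.
Joint ranges: [-2.91, 2.91], [-0.99, 1.94], [-1.21, 1.42], [-2.12, 2.29], [-1.49, 1.47], [-3.14, 3.14]. Speed limits (rad/s): [2.79, 2.79, 3.14, 3.14, 3.14, 3.14].

INTERFACE

Orientations are given as a rotation vector (axis times angle).
In Python, from station import manip, snapshot, calibration, order gives the robot as it stands.
- The arm moves only by the tool servo_tool, never from a script. Its argument "commands" is a list of rows, each a list of 3 entries, a list of its own where there are three numbers: the turn, a rotation vector about the tool's x, y, z in rad, then the shift along the tool's x, y, z in mm, then the finger opening in mm, from 0 to 85.4. In form: [[[wx, wy, wz], [x, y, z], claw], ...]. A call has 1 to 20 rows; each row is the pose to reach, as a shift and turn from the pose commanded when the call began, along the tool's axes at that moment; what a row does not reach only later rows make up. A row lasts 1/12 s, in which the tool goes at most 41.7 mm and 7.16 degrees, less where a joint would pass 70% of its speed; a pose out of reach is approached as far as the arm can. A call with a gripper value outside its range is refused whole. The fingers move at their own pace and stop on an object; "force" is the grip in N (left out, the last holds). Time passes only in rows, so rows that repeat a pose let the fingers close. It gives the time, the measured TCP pose, the force, the opening and the grip force at its end, in the units of the state.
- manip.state(): the state, without advancing time (a new reading comes with each control period).
- snapshot(name): name is "side" or "top" or "wrist"; returns the picture (420x560x3 uint8, blue, green, red); there is no depth.
- calibration(name): a dict with "vfov" (degrees; the focal length in pixels is half the picture's height over the tangent of half this angle, whatever the lens; pixels are square), "cx", "cy" (the principal point, pixels), "R" (3x3) and "t" (3): a world point X has camera coordinates R X + t; the wrist camera has in their place "T_tool_cam" (4x4, takes a point from camera to tool coordinates, whose origin is the TCP and whose axes are the flange's). Camera axes: x right, y down, z forward; pixel columns grow to the right and rows downward; lengths in mm; the calibration is good to about 2 mm. A picture is of the moment at which its call begins: read the wrist's pose just before it. calibration takes no time and is no camera call.
- order.hand_in(): hands the job in; it is judged then, once.
The state is a dict: "clock": time; "joint_pos": joint angles; "joint_velocities": joint speeds; "joint_efforts": joint torques, N m; "position": TCP position; "tool_rot": TCP orientation; "force": force on the tool from outside, world axes, zero at the start; "ft_torque": the same for the moment, N m; "gripper_width": finger opening in mm; "finger_force": force on a finger pad.
Only numpy, scipy, OpenCV 4.12 (cv2) and the standard library are available. Lean on these libraries where they do the work, as an engineer would, in place of code of your own. Each camera call takes 0.05 s, during which the arm holds its last target. There are 200 camera calls.

## Working session

There is one attempt and no reset: what is moved stays moved. The work goes in short steps, Python scripts to look and compute and a tool call to move; the robot and the scene stay as the last step left them, time stands still between calls to the robot, and variables do not carry over. Pictures are saved under pics/ and viewed, at most 10 in all, crops included, and the job is handed in when it is done.

Besides the shell and the picture viewer there is one more tool, called by a JSON object that holds its "name" and its "arguments". servo_tool: Moves the arm, as the interface text tells. Its arguments: {"type":"object","properties":{"commands":{"type":"array"},"force":{"type":"number"}},"required":["commands"]}

```bash
mkdir -p pics
python3 - <<'E'
from station import manip, snapshot, calibration
import cv2
s=manip.state(); print(s['clock'],s['position'],s['tool_rot'],s['gripper_width'])
for n in ('top','side'):
    cv2.imwrite(f'pics/{n}0.png',snapshot(n)); c=calibration(n); print(n,c)
E
```

```text
0.0 [234.07066634 469.25875972 230.13698462] [-0.72033419 -3.05706834  0.003383  ] 85.52992406057751
top {'vfov': 47.36389351120749, 'cx': 285.2279963998837, 'cy': 206.39859901923805, 'R': array([[-0.02583145, -0.99951301,  0.0175068 ],
       [-0.9832868 ,  0.02224709, -0.18069901],
       [ 0.18022153, -0.02188192, -0.98338262]]), 't': array([  23.92296779,  607.85989878, 1100.22555576])}
side {'vfov': 46.472813266980936, 'cx': 280.1548623186866, 'cy': 211.57122646133857, 'R': array([[-0.97412828,  0.22575663,  0.01039396],
       [ 0.13536945,  0.61970492, -0.7730724 ],
       [-0.18096741, -0.75166466, -0.63423264]]), 't': array([ 585.61205898,  -74.80341014, 1370.15174563])}
```

View pics/top0.png

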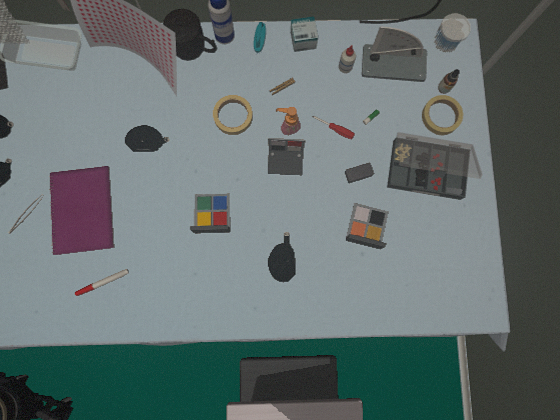

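View pics/side0.png

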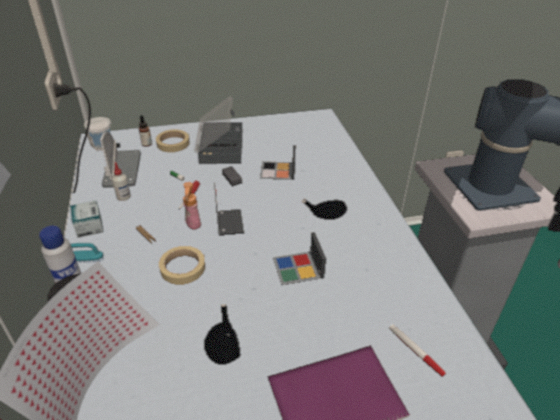

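The top view shows stand_a near (211,213), stand_b near (367,225), the club head near (282,260) and the block near (359,172). stand_c is near (286,157). I'll crop closer to get the corners.

Run:
```python
import cv2,numpy as np
t=cv2.imread('pics/top0.png')
a=cv2.resize(t[180:250,175:255],None,fx=5,fy=5,interpolation=cv2.INTER_CUBIC)
b=cv2.resize(t[190:260,330:410],None,fx=5,fy=5,interpolation=cv2.INTER_CUBIC)
o=np.hstack([a,b])
for i in range(0,80,10):
  for j in range(0,70,10):
    for k in (0,400): cv2.circle(o,(k+i*5,j*5),1,(255,0,255),-1)
cv2.imwrite('pics/crop.png',o)
```

```text
(no output)
```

View pics/crop.png

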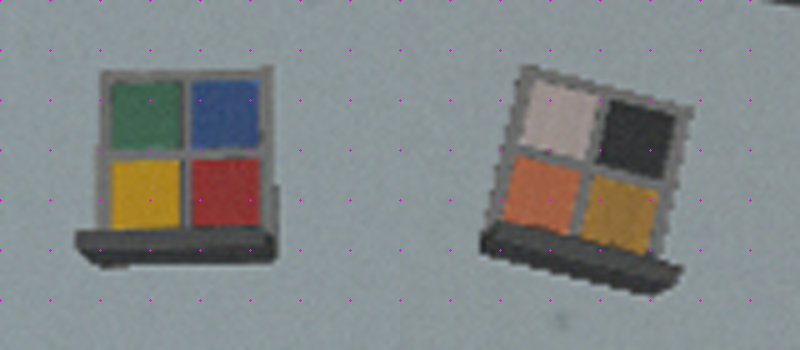

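```bash
cat > h.py <<'E'
from station import manip, snapshot, calibration
import numpy as np, cv2
def cam(n):
    c=calibration(n)
    if 'R' in c: R,t=np.array(c['R']),np.array(c['t'])
    return 210/np.tan(np.radians(c['vfov']/2)),c['cx'],c['cy'],R,t
def ray(n,u,v,z):
    f,cx,cy,R,t=cam(n); d=R.T@[(u-cx)/f,(v-cy)/f,1]; o=-R.T@t
    return (o+d*(z-o[2])/d[2])
E
python3 - <<'E'
from h import *
def g(k,x,y,z):
    return ray('top',(175 if k=='a' else 250)+x/5-.4,(180 if k=='a' else 190)+y/5-.4,z)
for k,P in {'a':[(101,71),(272,67),(100,267),(277,262),(78,232),(275,229)],'b':[(524,66),(691,108),(483,255),(655,293),(492,222),(682,265)]}.items():
    q=[g(k,*p,z) for p,z in zip(P,(4,4,0,0,64,64))]
    for p in q: print(k,p.round(1))
    w=q[0]-q[1]; w[2]=0; print('width',np.linalg.norm(w)); w/=np.linalg.norm(w)
    d=np.array([w[1],-w[0],0]); m=(q[0]+q[1])/2
    print('zaxis ang',np.arctan2(d[1],d[0]),'heel from far',(m-100*d).round(1),'heel direct',((q[2]+q[3])/2).round(1))
s=snapshot('top')
# dark things
hsv=cv2.cvtColor(s,cv2.COLOR_BGR2GRAY)
m=(hsv<70).astype('uint8')
n,l,st,c=cv2.connectedComponentsWithStats(m)
for i in range(1,n):
    if 60<st[i][4]<3000 and 230<c[i][0]<400 and 130<c[i][1]<300:
        x,y,w,h,_=st[i]; print(st[i],[ray('top',u,v,15).round(0)[:2].tolist() for u,v in((x,y),(x+w,y+h))])
f,cx,cy,R,t=cam('top'); print(-R.T@t)
E
```

```text
a [655.1 235.6   4. ]
a [655.3 149.4   4. ]
a [556.  235.9   0. ]
a [556.4 147.7   0. ]
a [564.6 235.6  64. ]
a [563.8 142.5  64. ]
width 86.19285042762344
zaxis ang 0.0018457240885444482 heel from far [555.2 192.3   4. ] heel direct [556.2 191.8   0. ]
b [ 622.9 -167.3    4. ]
b [ 599.4 -250.8    4. ]
b [ 527.9 -142.4    0. ]
b [ 506.8 -227.6    0. ]
b [ 536.6 -138.    64. ]
b [ 514.  -227.2   64. ]
width 86.72188569684342
zaxis ang -0.2743228216454792 heel from far [ 514.9 -182.     4. ] heel direct [ 517.4 -185.     0. ]
[268 139  37  19 233] [[792.0, 48.0], [740.0, -45.0]]
[369 210  16  16 175] [[602.0, -201.0], [560.0, -239.0]]
[346 235  40  14 150] [[540.0, -140.0], [503.0, -238.0]]
[268 236  27  46 879] [[542.0, 53.0], [428.0, -11.0]]
[ 400.03424485   34.46325246 1191.3635573 ]
```

{"name": "servo_tool", "arguments": {"commands": [[[0,0,-0.1],[-30,-5,7],0],[[0,0,-0.2],[-68,-12,15],0],[[0,0,-0.3],[-106,-19,23],0],[[0,0,-0.4],[-144,-26,32],0],[[0,0,-0.463],[-182,-33,40],0],[[0,0,-0.463],[-220,-40,49],0],[[0,0,-0.463],[-258,-47,57],0],[[0,0,-0.463],[-296,-54,66],0],[[0,0,-0.463],[-334,-61,74],0],[[0,0,-0.463],[-372,-68,82],0],[[0,0,-0.463],[-410,-75,90],0],[[0,0,-0.463],[-440,-81,97],0],[[0,0,-0.463],[-456,-83.6,101],0],[[0,0,-0.463],[-456,-83.6,101],0],[[0,0,-0.463],[-456,-83.6,101],0],[[0,0,-0.463],[-456,-83.6,101],0]]}}

```text
clock: 1.48
position: [604.3, 191.9, 130.1]
tool_rot: [0.001, -3.14, -0.001]
force: [-0.1, -0.9, 0.4]
gripper_width: -0.3
finger_force: 0.0
```

{"name": "servo_tool", "arguments": {"commands": [[[0,0,0],[0,0,25],0],[[0,0,0],[0,0,50],0],[[0,0,0],[0,0,70],0],[[0,0,0],[0,0,78],0],[[0,0,0],[0,0,78],0],[[0,0,0],[0,0,78],0],[[0,0,0],[8,0,78],0],[[0,0,0],[14,0,78],0],[[0,0,0],[18,0,78],0],[[0,0,0],[18,0,78],0]]}}

```text
clock: 2.32
position: [586.7, 191.7, 53.7]
tool_rot: [-0.001, 3.14, 0.001]
force: [0.1, 0.8, -0.3]
gripper_width: 0.5
finger_force: 0.0
```

Run:
```python
from h import *
t=snapshot('top')[140:270,165:305]; s=snapshot('side')[190:320,230:370]
cv2.imwrite('pics/c2.png',cv2.resize(np.hstack([t,s]),(784,364)))
```

```text
(no output)
```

View pics/c2.png

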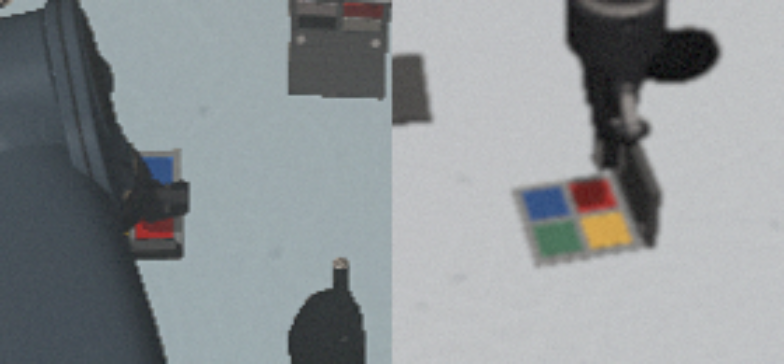

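The picture shows the fingertips just behind stand_a's foot, above its panel and near the foot's top (crop 610,165). Now I'll push.

{"name": "servo_tool", "arguments": {"commands": [[[0,0,0],[4,0,0],0],[[0,0,0],[8,0,0],0],[[0,0,0],[12,0,0],0],[[0,0,0],[16,0,0],0],[[0,0,0],[20,0,0],0],[[0,0,0],[24,0,0],0],[[0,0,0],[28,0,0],0],[[0,0,0],[32,0,0],0]]}}

```text
clock: 3.08
position: [554.3, 191.3, 52.0]
tool_rot: [0.0, -3.141, -0.0]
force: [0.3, -0.1, -0.8]
gripper_width: 0.0
finger_force: 0.1
```

Run:
```python
from h import *
t=snapshot('top')[140:270,165:305]; s=snapshot('side')[190:320,230:370]
cv2.imwrite('pics/c3.png',cv2.resize(np.hstack([t,s]),(784,364)))
```

```text
(no output)
```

View pics/c3.png

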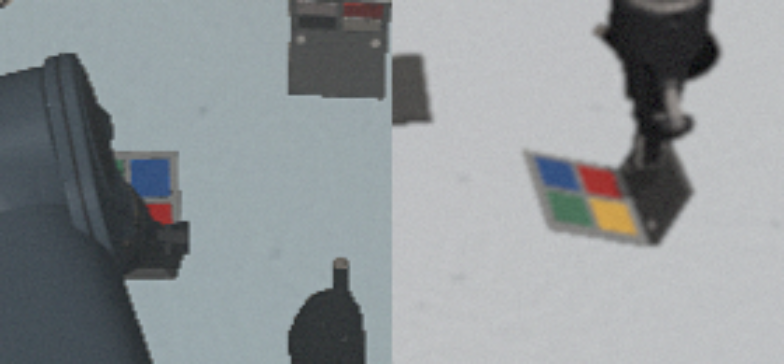

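stand_a is tipping over its heel (crop 650,240) without sliding, so I'll keep pushing.

{"name": "servo_tool", "arguments": {"commands": [[[0,0,0],[4,0,0],0],[[0,0,0],[8,0,0],0],[[0,0,0],[12,0,0],0],[[0,0,0],[16,0,0],0],[[0,0,0],[20,0,0],0],[[0,0,0],[24,0,0],0],[[0,0,0],[27,0,0],0],[[0,0,0],[30,0,0],0],[[0,0,0],[30,0,0],0],[[0,0,0],[30,0,0],0],[[0,0,0],[30,0,0],0]]}}

```text
clock: 4.1
position: [525.3, 191.4, 52.4]
tool_rot: [-0.0, 3.141, 0.0]
force: [-0.1, -0.2, -0.7]
gripper_width: 0.0
finger_force: 0.0
```

Run:
```python
from h import *
t=snapshot('top')[140:270,165:305]; s=snapshot('side')[190:320,230:370]
cv2.imwrite('pics/c4.png',cv2.resize(np.hstack([t,s]),(784,364)))
```

```text
(no output)
```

View pics/c4.png

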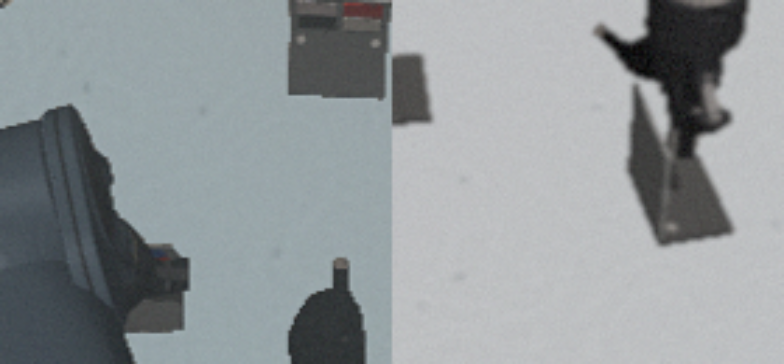

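stand_a is up, with its panel vertical over the heel (crop 655,240). I'll withdraw upwards and go over to stand_b.

{"name": "servo_tool", "arguments": {"commands": [[[0,0,0],[0,0,-15],0],[[0,0,0],[0,0,-40],0],[[0,0,0],[0,0,-70],0],[[0,0,0],[0,0,-95],0],[[0,0,0],[0,0,-110],0],[[0,0,0],[0,-20,-110],0],[[0,0,0.05],[-3,-55,-110],0],[[0,0,0.1],[-6,-93,-110],0],[[0,0,0.15],[-9,-131,-110],0],[[0,0,0.2],[-12,-169,-110],0],[[0,0,0.25],[-15,-207,-110],0],[[0,0,0.273],[-18,-245,-110],0],[[0,0,0.273],[-21,-283,-110],0],[[0,0,0.273],[-24,-321,-110],0],[[0,0,0.273],[-27,-355,-110],0],[[0,0,0.273],[-29,-378,-110],0],[[0,0,0.273],[-30,-386,-110],0],[[0,0,0.273],[-30,-386,-110],0],[[0,0,0.273],[-30,-386,-110],0]]}}

```text
clock: 5.78
position: [555.1, -194.3, 162.1]
tool_rot: [-0.428, -3.112, -0.002]
force: [0.9, 1.0, 0.4]
gripper_width: -0.1
finger_force: 0.0
```

Run:
```python
from h import *
t=snapshot('top')[180:285,165:305]; s=snapshot('side')[190:295,230:370]
cv2.imwrite('pics/c5.png',cv2.resize(np.hstack([t,s]),(784,294)))
```

```text
(no output)
```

View pics/c5.png

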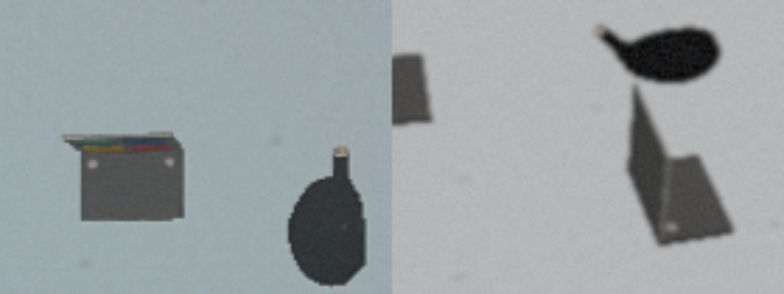

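stand_a stands upright (top crop 130,180) and the club head is undisturbed. Next I'll descend at stand_b, behind its foot.

{"name": "servo_tool", "arguments": {"commands": [[[0,0,0],[0,0,25],0],[[0,0,0],[0,0,55],0],[[0,0,0],[0,0,85],0],[[0,0,0],[0,0,102],0],[[0,0,0],[0,0,110],0],[[0,0,0],[0,0,110],0],[[0,0,0],[0,0,110],0],[[0,0,0],[6,0,110],0],[[0,0,0],[10,0,110],0],[[0,0,0],[10,0,110],0]]}}

```text
clock: 6.72
position: [545.8, -192.1, 54.2]
tool_rot: [0.427, 3.11, -0.001]
force: [0.2, 0.2, -0.9]
gripper_width: -0.3
finger_force: 0.0
```

Run:
```python
from h import *
t=snapshot('top')[170:280,310:430]; s=snapshot('side')[110:220,230:350]
cv2.imwrite('pics/c6.png',cv2.resize(np.hstack([t,s]),(780,358)))
```

```text
(no output)
```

View pics/c6.png

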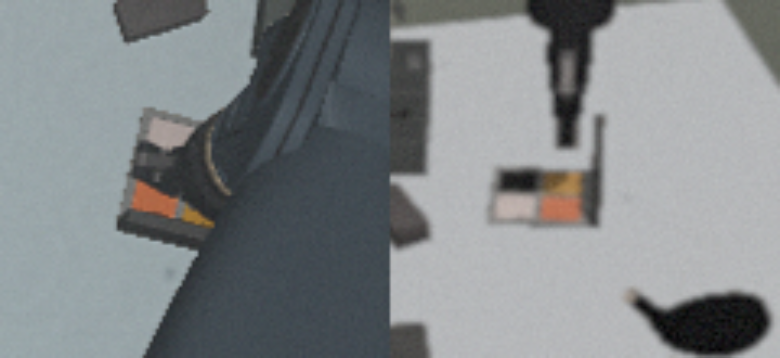

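The fingers are above stand_b's panel and behind its foot (side crop: tip at 567,140, foot at 600,120). I'll push it through in one go, at the speed that worked for stand_a.

{"name": "servo_tool", "arguments": {"commands": [[[0,0,0],[4,0,1],0],[[0,0,0],[8,0,1],0],[[0,0,0],[12,0,1],0],[[0,0,0],[16,0,1],0],[[0,0,0],[20,0,1],0],[[0,0,0],[24,0,1],0],[[0,0,0],[28,0,1],0],[[0,0,0],[32,0,1],0],[[0,0,0],[36,0,1],0],[[0,0,0],[40,0,1],0],[[0,0,0],[44,0,1],0],[[0,0,0],[48,0,1],0],[[0,0,0],[52,0,1],0],[[0,0,0],[56,0,1],0],[[0,0,0],[59,0,1],0],[[0,0,0],[61,0,1],0],[[0,0,0],[61,0,1],0],[[0,0,0],[61,0,1],0],[[0,0,0],[61,0,1],0]]}}

```text
clock: 8.4
position: [487.0, -175.6, 51.4]
tool_rot: [0.427, 3.112, -0.0]
force: [0.1, -0.2, 0.0]
gripper_width: 0.1
finger_force: 0.0
```

Run:
```python
from h import *
t=snapshot('top')[170:280,310:430]; s=snapshot('side')[110:220,230:350]
cv2.imwrite('pics/c7.png',cv2.resize(np.hstack([t,s]),(780,358)))
```

```text
(no output)
```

View pics/c7.png

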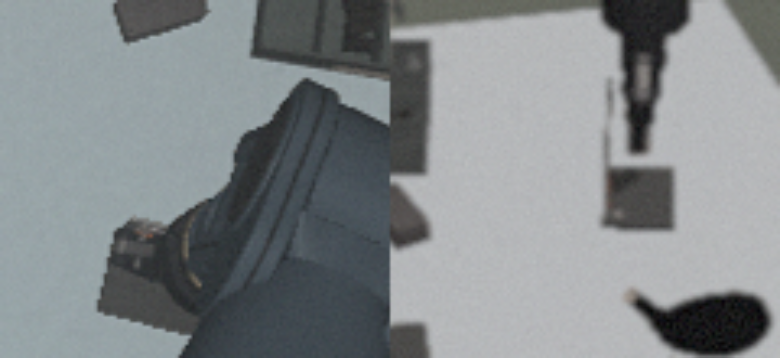

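stand_b is upright, its foot flat (side crop 640,197) and its panel vertical behind the fingers (610,140). I'll withdraw straight up.

{"name": "servo_tool", "arguments": {"commands": [[[0,0,0],[0,0,-15],0],[[0,0,0],[0,0,-40],0],[[0,0,0],[0,0,-75],0],[[0,0,0],[0,0,-110],0],[[0,0,0],[0,0,-140],0],[[0,0,0],[0,0,-160],0],[[0,0,0],[30,30,-165],0],[[0,0,0],[60,60,-165],0],[[0,0,0],[85,85,-165],0],[[0,0,0],[100,100,-165],0],[[0,0,0],[100,100,-165],0],[[0,0,0],[100,100,-165],0]]}}

```text
clock: 9.5
position: [417.5, -51.6, 216.8]
tool_rot: [0.424, 3.111, -0.001]
force: [0.6, 0.1, 0.2]
gripper_width: -0.0
finger_force: 0.0
```

Run:
```python
from h import *
t=snapshot('top')[130:290,170:430]; s=snapshot('side')[110:310,170:370]
cv2.imwrite('pics/c8.png',np.hstack([cv2.resize(t,(520,320)),cv2.resize(s,(280,320))]))
```

```text
(no output)
```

View pics/c8.png

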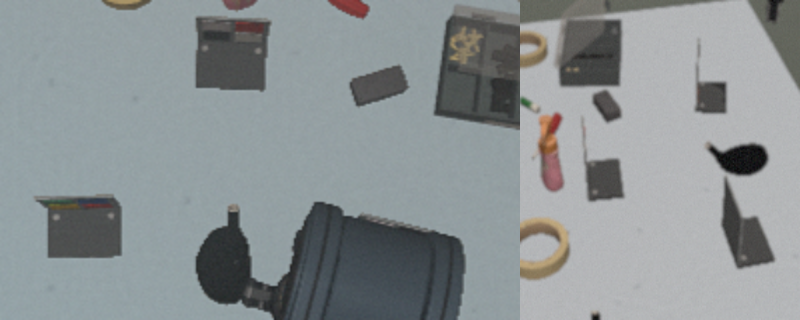

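All three stands are upright (side crop 711,80; 603,160; 745,225). The club head and block have not moved, and the arm is clear at z = 217.

```bash
python3 -c "
from station import order
print(order.hand_in())"
```

```text
the job is handed in; nothing more can be done
None
```

Both fallen stands are upright on their feet where they lay; in the last pictures the third stand, club head and abrasive block look undisturbed and the arm is clear, and the job was handed in at about 9.6 s (no verdict returned).

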